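Open the push-and-turn bottle on its square post

ROBOT

A 6-joint arm with a two-finger parallel gripper is mounted at the origin on the work surface. World frame = base frame: x ahead of the robot, y to its left, z up, the work surface at z = 0. Lengths are in m, angles in rad, forces in N, time in s.
With the tool pointing down it reaches from about 0.275 to 0.875 m from the base axis. Payload 12.5 kg.
Tool frame: the origin (TCP) lies on the centre line of the jaws, within the pads' length; the fingertips stand r.finger_overhang ahead of it and the grasp point (between the pads) lies 3 mm ahead of it (r.finger_overhang is the distance from the TCP to the fingertips, in m); z points along the fingers, y is the line along which they close (so a half turn about z gives the same grasp; the last joint's range is limited). The gripper opens to 85 mm and grips with 20 to 120 N. Pads are 22 mm wide; open, the fingers measure 114 mm over their backs; the gripper's body (76 mm by 85 mm) begins 54 mm behind the grasp point. The pads swing forward as they close: fully open they stand 13 mm farther back than shut.
Start: joints at [-0.085, 0.351, 1.652, -0, 1.139, -0.085], TCP at [0.55, 0, 0.253] pointing down, gripper open.
Joint ranges: [-2.75, 2.75], [-0.79, 2.1], [0.01, 2.65], [-1.57, 4.71], [0.07, 3.14], [-2.87, 2.87]. Speed limits (rad/s): [2.22, 2.22, 2.79, 3.14, 3.14, 3.14].

INTERFACE

Orientations are given as a unit quaternion [x, y, z, w].
In Python, from cell import r, optics gives the robot as it stands. The module is installed in compiled form; this text tells all that it offers. Calls block until the motion is done:
- r.move_to(position, orientation): joint-space move of the TCP to a pose.
- r.move_linear(position, rot=None, vel=0.15): straight line of the TCP; rot=None keeps the orientation; vel is the mean speed in m/s.
- r.set_joints(angles): joint-space move.
- r.set_gripper(opening, squeeze=None): opening from 0.0 (shut) to 1.0 (fully open); squeeze is the grip in N (None keeps the last); returns when the fingers have stopped.
- r.sleep(seconds).
- r.inverse_kinematics(position, orientation): joint angles nearest the present ones, or None.
- optics.get_image(name): name is "scene" or "side" or "wrist"; returns a dict with "pixels" (384x512x3 uint8, red, green, blue), "depth" (384x512 float32, m along the optical axis (not along the pixel's ray), 0 where there is no reading), "fx", "fy", "cx", "cy" (pixels), "camera_from_world" (4x4, takes a point from world to camera coordinates); the wrist camera has in their place "mount" (4x4, takes a point from camera to tool coordinates, whose origin is the TCP and whose axes are the flange's). Camera axes: x right, y down, z forward; pixel columns grow to the right and rows downward; lengths in m; the calibration is good to about 2 mm. A picture is of the moment at which its call begins: read the wrist's pose just before it.
A pose or a line that the arm cannot do raises r.PlanningError and nothing moves.
- r.hand_in(): hands the job in; it is judged then, once.
Readings, each from a call of its own:
- r.current_t(): time.
- r.current_q(): joint angles.
- r.current_qvel(): joint speeds.
- r.current_effort(): joint torques, N m.
- r.current_tool_pos(): TCP position.
- r.current_ee_rot(): TCP orientation.
- r.current_contact_force(): force on the tool from outside, world axes, zero at the start.
- r.current_torque(): the same for the moment, N m.
- r.current_opening(): opening from 0.0 (shut) to 1.0 (fully open).
- r.current_finger_force(): force on a finger pad.
Only numpy, scipy, OpenCV 4.12 (cv2) and the standard library are available. Lean on these libraries where they do the work, as an engineer would, in place of code of your own. Each camera call takes 0.05 s, during which the arm holds its last target. There are 200 camera calls.

TASK

Open the shrimp-mineral bottle one-handed: set the square bottle down over the square post of the steel holder, turned so that the post goes into the square hole in its underside and the bottle stands fully home on the holder's plate. Then push its safety cap down, twist it anticlockwise until it is free, and lift it off, leaving the bottle standing on the post. Finish while still holding the cap level, straight above the open bottle and about 6 cm clear of it; do not put it down or let go, and leave everything else on the plank where it is.

Things in the scene. Friction and masses are not known exactly. Their poses are not given: they have to be found in the camera images.
- bottle_center (a point): white bottle, square body 52 x 52 mm, 62 mm tall, then a round neck under the cap; 94.5 mm tall with the cap, 0.3 kg, loose on the plank (plank top z = 0.020). This point is the middle of the square body, 31 mm above its underside; x, y square to its sides, z up. When home on the holder it is 39 mm above the holder's origin. Take it by the cap, or by the body close under the shoulder.
- bottle_hole (a point): mouth of the square hole in the middle of the bottle's underside: 20.5 mm wide, 24 mm deep, sides parallel to the body's sides, so the bottle fits the post at any quarter turn, with up to 0.15 rad of play. Same axes as bottle_center, 31 mm below it.
- neck_top (a point): centre of the top of the bottle's neck, 84 mm above the underside (53 mm above bottle_center), same axes; hidden under the cap until that is off. Neck 26 mm thick with two side lugs, 36 mm over all.
- cap_center (a point): round white ribbed safety cap, 49 mm across (51 over the ribs), 25.5 mm high, 30 g, a separate piece locked on the neck. This point is its middle, half-way up; z up. Locked: 81.75 mm above the bottle's underside (2.25 mm below neck_top), skirt rim 7 mm above the square shoulder, its x axis (grey bar on top) along the bottle's x axis within 0.1 rad.
- cap_top (a point): centre of the cap's top, 12.75 mm above cap_center. A spring holds the cap locked: it starts down at 5 N and is fully down after 6.5 mm at 11.5 N. It turns only while pressed 4.5 mm or more, anticlockwise from above; clockwise is blocked. Past about 50 degrees relative to the bottle it is free and lifts off; a stop comes at about 130. A hand turn of 75 to 85 degrees does it.
- holder: fixed steel holder: plate 84 x 84 mm, 8 mm thick, lying on the plank, with one upright square post 18 x 18 mm in the middle, rising 20 mm above the plate (top at 28 mm, its last 4 mm tapered to 13 mm). Origin at the centre of the plate's underside; x and y axes parallel to the plate's and the post's sides, z up.
- dish_center (a point): bystander: feeding dish 44 mm across on a slender glass stem, with a round glass foot 44 mm across, 77 mm tall, loose and fragile; this point is on its axis, half-way up. Leave alone.
- hide_center (a point): bystander: round terracotta hide, 64 mm across, 42 mm tall; centre, half-way up. Leave alone.
- jar_center (a point): bystander: round food jar with a lid, 56 mm across, 70 mm tall; centre, half-way up. Leave alone.
- tweezers_center (a point): bystander: curved steel tweezers lying flat, about 145 mm long, 6 mm thick; near the middle. Leave alone.
- brush_grip (a point): bystander: small brush lying flat, 140 mm long; a point on its handle. Leave alone.
- tank: bystander: fixed glass shrimp tank 180 (x) x 140 (y) x 160 mm tall; origin at the centre of its underside.
- valve (a joint): bystander: turning angle of the black air valve's knob, which stands on the plank at its left end; 0 at the start. Leave alone.
There are look-alikes about, which are no part of the job. What is shaped like the part that bears bottle_center but red or yellow is not meant.

How it is judged:
By the outcome, as a careful person would: the job done as asked, in the order asked, and still so for the second after the job is handed in, while the arm keeps its last pose, push and grip.
It also fails if it takes over 51 s, if anything falls off the work surface, if the arm or the gripper's body presses on something with over 40 N, if the wrist force passes 120 N, or if a joint passes its speed limit or range.

## Working session

There is one attempt and no reset: what is moved stays moved. The work goes in short steps, each a Python script; the robot and the scene stay as the last script left them, time stands still between calls to the robot, and variables do not carry over. Pictures are saved under pics/ and viewed, at most 10 in all, crops included, and the job is handed in when it is done.

```bash
mkdir -p pics; ls; python3 - <<'E'
from cell import r, optics
import cv2, numpy as np, pickle
d={}
for n in ("scene","side","wrist"):
    im=optics.get_image(n); d[n]=im
    cv2.imwrite(f"pics/a_{n}.png",im["pixels"][:,:,::-1])
pickle.dump(d,open("a.pkl","wb"))
a=np.vstack([np.hstack([d["scene"]["pixels"],d["side"]["pixels"]])])[:,:,::-1]
cv2.imwrite("pics/a1.png",cv2.resize(d["scene"]["pixels"][:,:,::-1],(800,600)))
cv2.imwrite("pics/a2.png",cv2.resize(d["side"]["pixels"][:,:,::-1],(800,600)))
for n in d: print(n,{k:v for k,v in d[n].items() if k not in("pixels","depth")})
print(r.finger_overhang,r.current_tool_pos(),r.current_ee_rot(),r.current_t(),r.current_contact_force())
E
```

```text
pics
scene {'fx': 479.4374641506245, 'fy': 479.4374641506245, 'cx': 255.6651836010587, 'cy': 190.3952995044442, 'camera_from_world': array([[-0.20276235,  0.97921405, -0.00522175,  0.11436975],
       [ 0.73457228,  0.14857473, -0.66206428, -0.30344693],
       [-0.64752683, -0.13807746, -0.74942886,  1.71683454],
       [ 0.        ,  0.        ,  0.        ,  1.        ]])}
side {'fx': 463.4204153638282, 'fy': 463.4204153638282, 'cx': 251.9389737586935, 'cy': 197.50940837002003, 'camera_from_world': array([[ 7.32629600e-01, -6.80627500e-01, -2.74085008e-04,
        -3.37594167e-01],
       [-4.61419058e-01, -4.96376827e-01, -7.35324757e-01,
         3.08343678e-01],
       [ 5.00346202e-01,  5.38847151e-01, -6.77714856e-01,
         1.15589763e+00],
       [ 0.00000000e+00,  0.00000000e+00,  0.00000000e+00,
         1.00000000e+00]])}
wrist {'fx': 265.0949851156317, 'fy': 265.0949851156317, 'cx': 250.68310006304358, 'cy': 193.41005657987185, 'mount': array([[-5.62243877e-05, -9.51112070e-01, -3.08845960e-01,
         7.98942278e-02],
       [ 9.99999998e-01, -4.31029859e-05, -4.93081323e-05,
         1.20740969e-03],
       [ 3.35853767e-05, -3.08845962e-01,  9.51112070e-01,
        -1.20846364e-01],
       [ 0.00000000e+00,  0.00000000e+00,  0.00000000e+00,
         1.00000000e+00]])}
0.022 [5.49783580e-01 2.92241442e-05 2.52888662e-01] [ 7.07117592e-01  7.07095842e-01 -2.77818716e-04 -3.22658227e-04] 0.15 [ 0.05035425 -0.91083838  0.62518659]
```

View pics/a1.png

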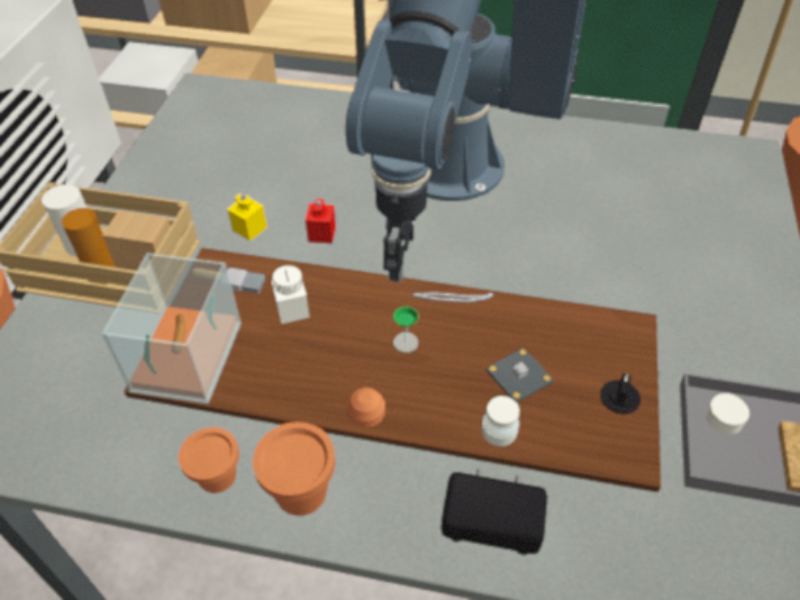

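View pics/a2.png

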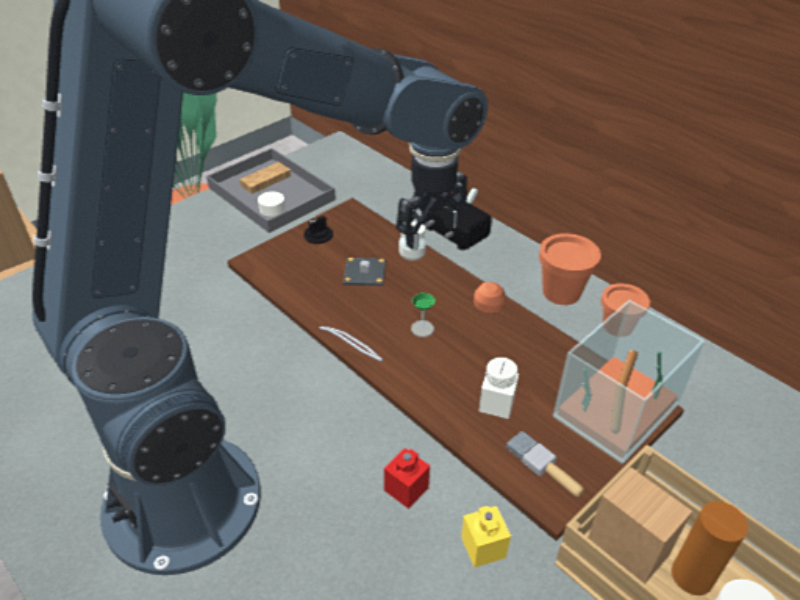

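Candidates for the bottle in the scene view (800x600 pixels):
- White square body with a round cap and grey bar, at (290,295).
- White round jar at (500,420).
- White cylinder in the crate at (65,205).
- Red look-alike at (320,222) and yellow look-alike at (247,217).

Only the one at (290,295) is white and square and stands on the plank, and its capped top carries the grey bar. The holder is the grey plate at (520,373). Next I confirm this in a crop and get first positions.

```bash
cat >h.py <<'E'
import numpy as np, cv2
from scipy.spatial.transform import Rotation as R
def cloud(im,T_wc):
    d=im["depth"]; v,u=np.mgrid[:d.shape[0],:d.shape[1]]
    P=np.stack([(u-im["cx"])/im["fx"]*d,(v-im["cy"])/im["fy"]*d,d],-1)
    return P@T_wc[:3,:3].T+T_wc[:3,3]
def ray(im,T_wc,uv,z):
    uv=np.atleast_2d(np.array(uv,float)); 
    D=np.stack([(uv[:,0]-im["cx"])/im["fx"],(uv[:,1]-im["cy"])/im["fy"],np.ones(len(uv))],-1)@T_wc[:3,:3].T
    o=T_wc[:3,3]; return o+D*((z-o[2])/D[:,2])[:,None]
def wrist(im,pos,quat):
    T=np.eye(4); T[:3,:3]=R.from_quat(quat).as_matrix(); T[:3,3]=pos
    return T@im["mount"]
def down(yaw):  # tool z down; tool y axis (closing line) at world angle yaw
    y=np.array([np.cos(yaw),np.sin(yaw),0]); z=np.array([0,0,-1.]); x=np.cross(y,z)
    return R.from_matrix(np.stack([x,y,z],1)).as_quat()
E
python3 - <<'E'
import pickle; from h import *
d=pickle.load(open("a.pkl","rb"))
for n in("scene","side"):
    im=d[n]; T=np.linalg.inv(im["camera_from_world"]); C=cloud(im,T)
    for name,uv in (("cap",(287,276) if n=="scene" else (502,370)),("dish",(405,317) if n=="scene" else (423,300)),("hide",(368,400) if n=="scene" else (490,290)),("jar",(502,408) if n=="scene" else (411,240)),("plate",(505,375)if n=="scene" else (352,270)),("valve",(622,385) if n=="scene" else (318,230)),("tanktop",(150,258) if n=="scene" else (628,303))):
        u,v=[int(round(a*.64)) for a in uv]; print(n,name,C[v,u].round(4))
    c={"scene":(186,185),"side":(320,245)}[n]
    m=(np.abs(C[:,:,2]-.1145)<.006); m[:c[1]-30]=0;m[c[1]+30:]=0;m[:,:c[0]-30]=0;m[:,c[0]+30:]=0
    print(n,"captop mean",C[m].mean(0).round(4),(C[m].max(0)-C[m].min(0)).round(3))
    h={"scene":(333,239),"side":(233,174)}[n]
s=d["scene"]["pixels"][155:215,150:240,::-1]; w=d["side"]["pixels"][220:280,275:365,::-1]
cv2.imwrite("pics/crop.png",np.hstack([cv2.resize(s,None,fx=4.4,fy=6*.73),cv2.resize(w,None,fx=4.4,fy=6*.73)]))
E
```

```text
scene cap [ 0.5088 -0.2141  0.1143]
scene dish [0.5387 0.0045 0.0887]
scene hide [ 0.7004 -0.0225  0.0615]
scene jar [0.6927 0.1904 0.092 ]
scene plate [0.5844 0.1893 0.0312]
scene valve [0.589  0.3799 0.0641]
scene tanktop [ 0.5659 -0.4339  0.1745]
scene captop mean [ 0.5093 -0.2169  0.114 ] [0.056 0.049 0.01 ]
side cap [ 0.5002 -0.2222  0.1154]
side dish [0.551  0.0137 0.0866]
side hide [ 0.6887 -0.0377  0.0612]
side jar [ 0.4946 -0.0064  0.2688]
side plate [0.5541 0.232  0.0258]
side valve [0.5841 0.3801 0.0375]
side tanktop [ 0.7344 -0.2982  0.1726]
side captop mean [ 0.503  -0.2184  0.1142] [0.053 0.05  0.011]
```

View pics/crop.png

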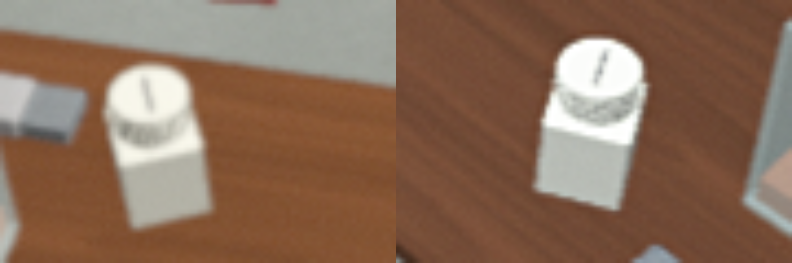

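The crop confirms it: the white square bottle with the ribbed cap and grey bar, cap about (0.506, -0.218). Now a close look at the holder and then at the bottle.

```bash
python3 - <<'E'
from cell import r, optics
import pickle; from h import *
out=[]
for p in ([.59,.215,.22],[.506,-.2177,.25]):
    r.move_to(p,down(0)); r.sleep(.2)
    pos,q=r.current_tool_pos(),r.current_ee_rot(); im=optics.get_image("wrist"); out.append((im,pos,q)); print(pos,r.current_t(),r.current_q())
pickle.dump(out,open("b.pkl","wb"))
cv2.imwrite("pics/b.png",cv2.resize(np.vstack([o[0]["pixels"][:,:,::-1] for o in out]),(400*1,600)) if 0 else np.hstack([cv2.resize(o[0]["pixels"][:,:,::-1],(400,300)) for o in out]))
E
```

```text
[0.59030118 0.21362679 0.22045182] 1.2833 [ 2.73457282e-01  5.23845318e-01  1.47127306e+00 -1.05762727e-04
  1.14596685e+00  2.75011691e-01]
[ 0.50630447 -0.21714021  0.24991483] 3.1583 [-4.89845664e-01  3.55877452e-01  1.65316223e+00  1.23996376e-05
  1.13264001e+00 -4.90663190e-01]
```

View pics/b.png

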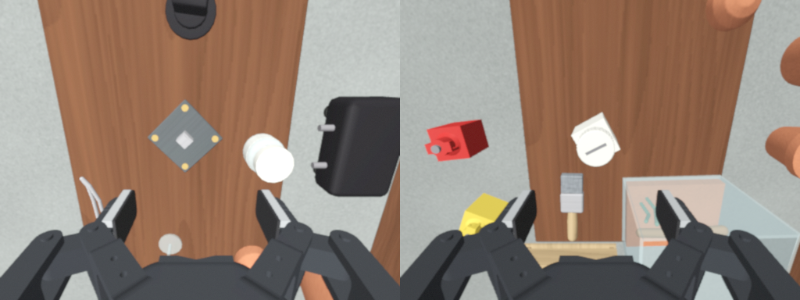

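Left half: the holder plate, turned roughly 45°, at (184,139), with its post in the middle. Right half: the cap with its grey bar at (596,150), on the rotated square body. Measuring both.

```bash
python3 - <<'E'
import pickle; from h import *
(h,hp,hq),(b,bp,bq)=pickle.load(open("b.pkl","rb"))
def big(m,seed=None):
    c,_=cv2.findContours(m.astype(np.uint8),cv2.RETR_EXTERNAL,cv2.CHAIN_APPROX_NONE); return max(c,key=cv2.contourArea)[:,0].astype(float)
def rect(P): 
    (c,s,a)=cv2.minAreaRect((P[:,:2]*1000).astype(np.float32)); return np.round(c,1),np.round(s,1),round(a,1)
T=wrist(h,hp,hq); px=h["pixels"].astype(int); C=cloud(h,T)
roi=np.zeros(px.shape[:2],bool); roi[115:235,175:300]=1
# plate + post = not brown
m=roi&(px[:,:,0]-px[:,:,2]<30); m=cv2.morphologyEx(m.astype(np.uint8),cv2.MORPH_CLOSE,np.ones((9,9)))
print("plate",rect(ray(h,T,big(m),.028)))
m=roi&(C[:,:,2]>.043)&(C[:,:,2]<.055); v,u=np.nonzero(m); print("post depth pts",C[m].mean(0).round(4),m.sum(),"plate z",np.median(C[roi&(np.abs(C[:,:,2]-.028)<.006)][:,2]))
br=roi&(px.min(2)>150); br[:, :215]=0; br[:,255:]=0; br[:160]=0;br[200:]=0
c=big(br); print("post top",rect(ray(h,T,c,.048)),c.mean(0))
T=wrist(b,bp,bq); px=b["pixels"].astype(int); C=cloud(b,T)
roi[:]=0; roi[135:220,205:300]=1
m=roi&(np.abs(C[:,:,2]-.1145)<.005); c,rad=cv2.minEnclosingCircle((ray(b,T,big(m),.1145)[:,:2]*1000).astype(np.float32)); print("cap",c,rad,C[m].mean(0).round(4),m.sum())
w=roi&(px.min(2)<150)&m; w=cv2.erode(m.astype(np.uint8),np.ones((7,7))).astype(bool)&(px.max(2)<190)
v,u=np.nonzero(w); P=ray(b,T,np.c_[u,v],.1145)[:,:2]*1000; mu=P.mean(0); e,V=np.linalg.eigh(np.cov((P-mu).T)); print("bar",mu,len(P),np.degrees(np.arctan2(V[1,1],V[0,1])),np.sqrt(e))
m=roi&(np.abs(C[:,:,2]-.082)<.005); print("shoulder n",m.sum(),rect(ray(b,T,big(m),.082)))
cv2.imwrite("pics/bc.png",np.hstack([cv2.resize(i["pixels"][110:240,180:310,::-1],(400,400),interpolation=cv2.INTER_CUBIC) for i in (h,b)]))
E
```

```text
plate (array([574.5, 214. ]), array([83.9, 83.8]), 43.9)
post depth pts [0.5742 0.2142 0.0472] 236 plate z 0.028299650818905037
post top (array([574.7, 215.5]), array([21.7, 21.3]), 43.9) [235.98076923 178.86538462]
cap (507.1546630859375, -216.23739624023438) 25.23052978515625 [ 0.507  -0.216   0.1148] 1792
bar [ 506.19961415 -217.85260082] 54 -153.1321792818071 [0.80271406 6.08250868]
shoulder n 447 (array([ 506.7, -216.9]), array([52.2, 52.4]), 28.6)
```

View pics/bc.png

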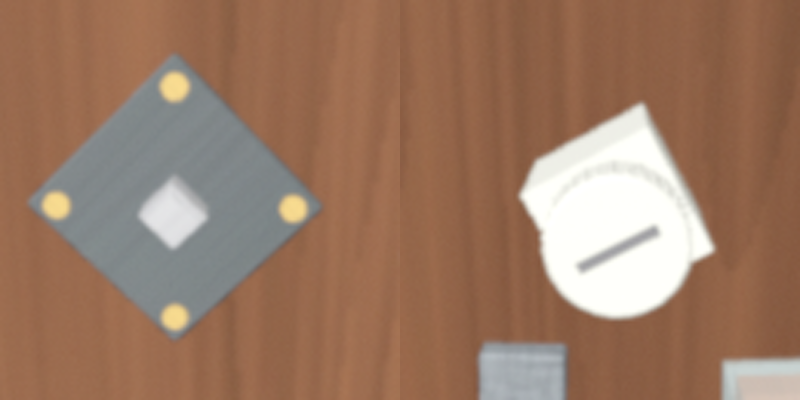

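Bottle at (0.507, -0.2165), turned 28°. Holder at (0.5745, 0.214), turned 43.9°. I'll grip the cap with the fingertips just above the skirt rim, carry the bottle high over the dish, and check it hovering above the post.

```bash
python3 - <<'E'
from cell import r, optics
import pickle; from h import *
y0,y1=np.radians(28.2),np.radians(43.9)
r.set_gripper(1.0,80)
r.move_to([.507,-.2165,.16],down(y0)); r.move_linear([.507,-.2165,.111],vel=.1)
print("t",r.current_t(),r.current_tool_pos(),r.current_contact_force())
r.set_gripper(0.0,80)
print("grip",r.current_opening(),r.current_finger_force(),r.current_contact_force(),r.current_tool_pos())
r.move_linear([.507,-.2165,.25],vel=.12); r.sleep(.2)
print("lift",r.current_t(),r.current_opening(),r.current_finger_force(),r.current_contact_force(),r.current_tool_pos())
r.move_to([.5745,.214,.25],down(y1)); r.move_linear([.5745,.214,.165],vel=.1); r.sleep(.3)
print("hover",r.current_t(),r.current_tool_pos(),r.current_contact_force(),r.current_q()[5])
d={}
for n in("scene","side"): d[n]=optics.get_image(n)
pickle.dump(d,open("c.pkl","wb"))
s=d["scene"]["pixels"][160:280,270:400,::-1]; w=d["side"]["pixels"][80:200,170:300,::-1]
cv2.imwrite("pics/c.png",np.hstack([cv2.resize(i,(400,369),interpolation=cv2.INTER_CUBIC) for i in(s,w)]))
E
```

```text
t 4.5583 [ 0.50737175 -0.21671889  0.11164606] [0.06466125 0.49249592 0.0530007 ]
grip 0.5555617281772783 81.14885109476745 [-2.25910418 -1.02682323  5.35730196] [ 0.50711073 -0.21673417  0.1115084 ]
lift 6.5 0.5540997751887867 82.62464309111238 [-0.05682386  0.6394529  -3.46413098] [ 0.50686937 -0.21642343  0.24952421]
hover 9.4 [0.57459808 0.21403295 0.16534669] [ 0.2966966   0.33541714 -3.17167112] -0.4855914252166745
```

View pics/c.png

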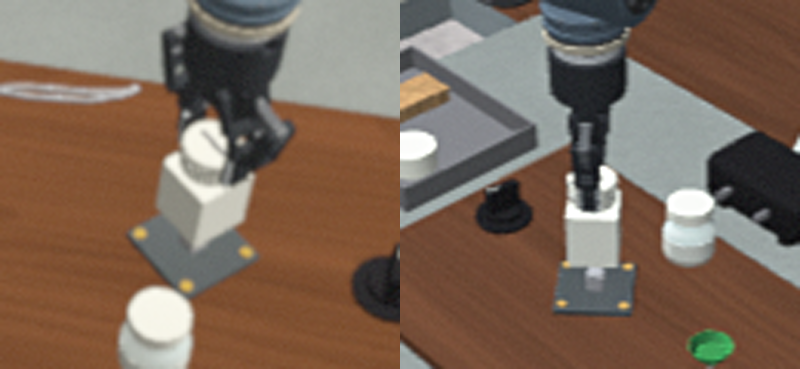

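The bottle hangs upright over the post with its sides parallel to the plate's (left picture, bottle at (210,190) over plate (190,245)). Lowering in steps while watching the force.

```bash
python3 - <<'E'
from cell import r, optics
x,y=.5745,.214
r.move_linear([x,y,.146],vel=.06)
z=.146
while z>.1165:
    z-=.002 if z>.123 else .001
    r.move_linear([x,y,z],vel=.03); r.sleep(.1)
    f=r.current_contact_force(); print(round(z,4),r.current_tool_pos().round(4),f.round(2),r.current_torque().round(2))
    if f[2]>2.5 or abs(f[0])+abs(f[1])>8: break
print(r.current_t())
E
```

```text
0.144 [0.5746 0.214  0.1442] [-0.65  0.86 -3.62] [-0.03 -0.04 -0.02]
0.142 [0.5745 0.214  0.142 ] [-0.83 -0.41 -4.19] [-0.   -0.01 -0.03]
0.14 [0.5745 0.214  0.14  ] [-0.28  1.13 -3.5 ] [-0.03  0.05  0.04]
0.138 [0.5745 0.214  0.138 ] [-0.53  0.68 -2.5 ] [ 0.    0.02 -0.02]
0.136 [0.5745 0.214  0.136 ] [ 0.06  0.63 -4.14] [ 0.01  0.01 -0.01]
0.134 [0.5745 0.214  0.134 ] [-0.03 -0.38 -3.12] [ 0.04  0.04 -0.05]
0.132 [0.5745 0.214  0.132 ] [-0.21 -0.77 -3.29] [ 0.03  0.03 -0.01]
0.13 [0.5745 0.214  0.13  ] [-0.75 -0.49 -3.5 ] [-0.02  0.01 -0.03]
0.128 [0.5745 0.214  0.128 ] [-0.31 -0.37 -4.44] [-0.02 -0.02 -0.01]
0.126 [0.5745 0.214  0.126 ] [-0.29 -0.49 -3.9 ] [-0.01 -0.03  0.  ]
0.124 [0.5745 0.214  0.124 ] [-0.59 -0.21 -3.07] [-0.02  0.02  0.06]
0.122 [0.5745 0.214  0.122 ] [-0.13  0.49 -4.52] [0.04 0.02 0.01]
0.121 [0.5745 0.214  0.121 ] [-0.76  0.08 -3.74] [ 0.01  0.04 -0.07]
0.12 [0.5745 0.214  0.12  ] [-0.23 -0.68 -3.48] [-0.03 -0.03 -0.06]
0.119 [0.5747 0.214  0.1195] [-2.06 -1.82  4.98] [-0.23  0.3   0.02]
15.2167
```

Contact came exactly at the home height, with nothing before it, so the bottle is fully home. Next: press, twist, watch.

```bash
python3 - <<'E'
from cell import r, optics
from h import *
x,y=.5745,.214; z=.119
def st(l): print(l,round(r.current_t(),2),r.current_tool_pos().round(4),r.current_contact_force().round(2),r.current_torque().round(2),round(r.current_opening(),3))
while z>.1135:
    z-=.001; r.move_linear([x,y,z],vel=.03); r.sleep(.1); st(round(z,4))
    if r.current_contact_force()[2]>14: break
y1=43.9
for a in (5,15,30,45,60,72,81):
    r.move_linear([x,y,z],rot=down(np.radians(y1+a))); r.sleep(.1); st(a)
    if abs(r.current_torque()[2])>2.5 or r.current_contact_force()[2]>30: print("stop"); break
E
```

```text
0.118 15.57 [0.5747 0.214  0.1184] [-2.64 -1.53  6.8 ] [-0.24  0.31 -0.02] 0.551
0.117 15.92 [0.5747 0.214  0.1175] [-2.39 -2.    6.69] [-0.2   0.32  0.05] 0.553
0.116 16.27 [0.5747 0.214  0.1166] [-2.7  -1.95  7.81] [-0.25  0.39 -0.04] 0.554
0.115 16.62 [0.5748 0.214  0.1157] [-3.07 -3.39  8.75] [-0.33  0.49  0.04] 0.549
0.114 16.97 [0.5748 0.214  0.1148] [-3.7  -1.57  9.44] [-0.34  0.53  0.02] 0.552
0.113 17.32 [0.5748 0.214  0.1139] [-3.11 -3.13 10.27] [-0.27  0.56 -0.03] 0.558
5 17.67 [0.5749 0.214  0.1139] [-2.95 -2.14 10.64] [-0.29  0.51 -0.02] 0.556
15 18.09 [0.5748 0.214  0.1139] [-3.35 -2.33 10.44] [-0.36  0.53  0.04] 0.555
30 18.6 [0.5748 0.214  0.1139] [-3.39 -1.58  9.76] [-0.32  0.5  -0.01] 0.557
45 19.11 [0.5748 0.214  0.1139] [-3.59 -2.44  9.43] [-0.35  0.49  0.02] 0.555
60 19.62 [0.5749 0.214  0.1139] [-3.17 -2.75 10.37] [-0.34  0.49  0.05] 0.559
72 20.07 [0.5748 0.214  0.1139] [-4.15 -2.24 10.05] [-0.35  0.56  0.07] 0.555
81 20.48 [0.5748 0.2141 0.1139] [-2.57 -1.69 11.06] [-0.29  0.56  0.02] 0.556
```

```bash
python3 - <<'E'
from cell import r, optics
from h import *
x,y=.5745,.214
def st(l): print(l,round(r.current_t(),2),r.current_tool_pos().round(4),r.current_contact_force().round(2),r.current_torque().round(2),round(r.current_opening(),3))
for z in (.117,.120,.123,.127):
    r.move_linear([x,y,z],vel=.04); r.sleep(.15); st(z)
F=[r.current_contact_force()[2] for _ in range(5)]; print(F)
if np.mean(F)>-2:
    r.move_linear([x,y,.1945],vel=.06); r.sleep(.4); st("up")
import pickle
d={n:optics.get_image(n) for n in("scene","side")}; pickle.dump(d,open("d.pkl","wb"))
s=d["scene"]["pixels"][140:260,270:400,::-1]; w=d["side"]["pixels"][70:190,170:300,::-1]
cv2.imwrite("pics/d.png",np.hstack([cv2.resize(i,(400,369),interpolation=cv2.INTER_CUBIC) for i in(s,w)]))
E
```

```text
0.117 20.88 [0.5747 0.214  0.1177] [-2.54 -0.79  8.36] [-0.35  0.51  0.02] 0.556
0.12 21.28 [0.5746 0.214  0.1201] [-1.23 -0.96  5.63] [-0.26  0.35  0.02] 0.552
0.123 21.68 [0.5744 0.2139 0.1228] [-0.33 -2.08 -0.15] [-0.24  0.03 -0.04] 0.549
0.127 22.08 [0.5745 0.214  0.127 ] [-0.51 -0.23  1.87] [-0.2   0.11 -0.03] 0.553
[np.float64(1.8695926206115856), np.float64(1.8695926206115856), np.float64(1.8695926206115856), np.float64(1.8695926206115856), np.float64(1.8695926206115856)]
up 23.76 [0.5745 0.214  0.1945] [ 0.54 -0.13 -0.51] [ 0.02 -0.02 -0.05] 0.551
```

View pics/d.png

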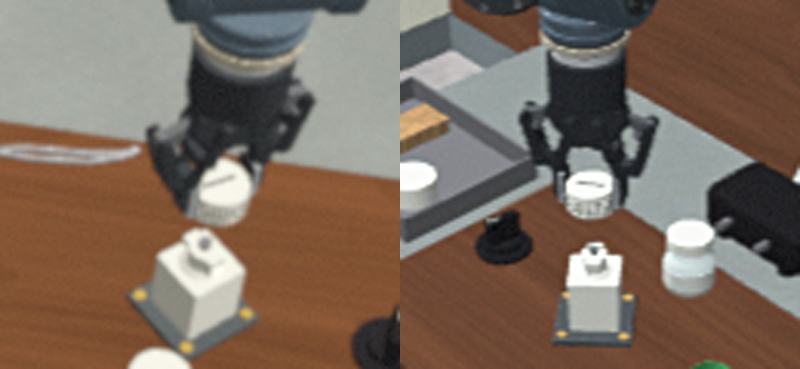

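The cap is off and held over the open bottle (left picture: cap (222,190), neck (205,242)), and the bottle stands on the holder. Next, a depth check of cap tilt, centring, clearance and bottle seating.

```bash
python3 - <<'E'
import pickle; from h import *
d=pickle.load(open("d.pkl","rb"))
for n in d:
    im=d[n]; C=cloud(im,np.linalg.inv(im["camera_from_world"])); px=im["pixels"].astype(int)
    near=np.hypot(C[:,:,0]-.5745,C[:,:,1]-.214)<.045
    g=near&(px.min(2)>185)
    P=C[g&(C[:,:,2]>.188)&(C[:,:,2]<.206)]
    for _ in range(3):
        A=np.c_[P[:,:2],np.ones(len(P))]; k=np.linalg.lstsq(A,P[:,2],rcond=None)[0]; e=P[:,2]-A@k; P=P[np.abs(e)<max(.0015,1.5*e.std())]
    print(n,"cap top n",len(P),"slopes deg",np.degrees(k[:2]).round(1),"mean",P.mean(0).round(4),"res",e.std().round(4))
    for lo,hi in((.084,.097),(.108,.118)):
        Q=C[g&(C[:,:,2]>lo)&(C[:,:,2]<hi)]; print("  band",lo,len(Q),np.median(Q,0).round(4))
E
```

```text
scene cap top n 113 slopes deg [ 1.5 -1.1] mean [0.5764 0.2202 0.1968] res 0.0011
  band 0.084 212 [0.5843 0.2129 0.0901]
  band 0.108 72 [0.5786 0.2142 0.1117]
side cap top n 70 slopes deg [ 1.1 -2.2] mean [0.5711 0.2132 0.1981] res 0.0009
  band 0.084 116 [0.5682 0.2086 0.0906]
  band 0.108 33 [0.5688 0.212  0.1123]
```

Cap level within about 2°, rim about 60 mm above the neck top, and the shoulder at z = 0.090, so the bottle is fully home. Handing in.

```bash
python3 - <<'E'
from cell import r
print(r.current_t()); print(r.hand_in())
E
```

```text
23.8583
the job is handed in; nothing more can be done
None
```

The job is handed in at 23.9 s: the bottle stands fully home on the post, and its cap is off, held level straight above the open neck and about 6 cm clear.

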